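Dock the crumb tray on the bread board and lock it with the cam

ROBOT

A 6-joint arm with a two-finger parallel gripper is mounted at the origin on a cart in front of the work surface, level with it; the furniture and walls round the work are solid. World frame = base frame: x ahead of the robot, y to its left, z up, the work surface at z = 0. Lengths are in m, angles in degrees, forces in N, time in s.
With the tool pointing down it reaches from about 0.25 to 0.725 m from the base axis. Payload 9.7 kg.
Tool frame: the origin (TCP) lies at the centre of the arm's flange, where the gripper is bolted on; the fingertips stand 173 mm ahead of it and the grasp point (between the pads) lies 155 mm ahead of it; z points along the fingers, y is the line along which they close (so a half turn about z gives the same grasp; the last joint's range is limited). The gripper opens to 85 mm and grips with 20 to 120 N. Pads are 22 mm wide; open, the fingers measure 114 mm over their backs; the gripper's body (76 mm by 85 mm) begins 54 mm behind the grasp point. The pads swing forward as they close: fully open they stand 13 mm farther back than shut.
Start: joints at [67.666, 4.979, 10.078, 95.1, 0, 90], TCP at [0.209, 0.509, 0.405] pointing down, gripper open.
Joint ranges: [-179.16, 179.16], [-48.56, 103.87], [-65.8, 70.77], [-126.05, 130.52], [-82.76, 87.17], [-180, 180]. Speed limits (degrees/s): [127.2, 127.2, 147.25, 180, 180, 180].

INTERFACE

Orientations are given as [roll, pitch, yaw] about the fixed x, y, z axes, in that order (R = Rz(yaw) Ry(pitch) Rx(roll)).
In Python, from workcell import monitor, camera, get_calibration, bot gives the robot as it stands.
- The arm moves only by the tool carry_out, never from a script. Its argument "targets" is text: rows parted by semicolons, each of 7 numbers parted by spaces: the shift along the tool's x, y, z in units of 0.04 m (1.0 is 0.04 m), then the turn, a rotation vector about the tool's x, y, z in units of 0.1 rad (1.0 is 0.1 rad), then the opening, from -1 (shut) to 1 (fully open), so that 0 is half open. A call has exactly 8 rows; each row shifts and turns the commanded pose from where the row before left it, along the tool's axes as they then stand; what a row does not reach is not made up. A row lasts 1/12 s, in which the tool goes at most 41.7 mm and 7.16 degrees, less where a joint would pass 70% of its speed; a pose out of reach is approached as far as the arm can. A call with a number of a shift or a turn outside -1 to 1 is refused whole. A call with a gripper value outside its range is refused whole. The fingers move at their own pace and stop on an object; "newtons" is the grip in N (left out, the last holds). Time passes only in rows, so rows that do not move let the fingers close, or fill a call up. It gives the time, the measured TCP pose, the force, the opening and the grip force at its end, in the units of the state.
- monitor.get_obs(): the state, without advancing time (a new reading comes with each control period).
- camera(name): name is "side" or "top"; returns the picture (400x640x3 uint8, red, green, blue); there is no depth.
- get_calibration(name): a dict with "fx", "fy", "cx", "cy" (pixels), "D" ([k1, k2, p1, p2, k3] as OpenCV has them; the pictures are not rectified), "view" (4x4, takes a point from world to camera coordinates). Camera axes: x right, y down, z forward; pixel columns grow to the right and rows downward; lengths in m; the calibration is good to about 2 mm. A picture is of the moment at which its call begins. get_calibration takes no time and is no camera call.
- bot.job_done(): hands the job in; it is judged then, once.
The state is a dict: "time": time; "q": joint angles; "qd": joint speeds; "joint_efforts": joint torques, N m; "ee_pos": TCP position; "tcp_rot": TCP orientation; "wrist_force": force on the tool from outside, world axes, zero at the start; "torque": the same for the moment, N m; "opening": finger opening in m; "grasp_force": force on a finger pad.
Only numpy, scipy, OpenCV 4.12 (cv2) and the standard library are available. Lean on these libraries where they do the work, as an engineer would, in place of code of your own. Each camera call takes 0.05 s, during which the arm holds its last target. There are 200 camera calls.

TASK

Lift the metal crumb tray by its black handle out of the two blue spring clips of its white cradle, set it on the table in front of the bread-board station with its brass stud towards the board, and slide it between the two steel ears up to the rubber seal while the red-knobbed cam lever is still open. Then turn the lever its full quarter turn so that its claw pulls the stud in and draws the tray tight against the board, and let go. Leave the mug, pepper mill and wine glass where they are.

Things in the scene. Friction and masses are not known exactly. Their poses are not given: they have to be found in the camera images.
- station: Fixed bread-board station: dark wood base 215 mm deep (x), 250 mm wide (y), with a wooden chopping board on it (top 32 mm above the table, from 60 mm behind the face). Origin: on the table, at the middle of the docking face, the upright front of the 20 mm high front beam; +x points from the face into the station, the tray comes from -x; z up
- seal_mid (a point): Middle of the outer face of the black rubber seal along the docking face: 4 mm in front of the face (station x = -4 mm), 13.5 mm above the table. The seal is 146 mm wide, 11 mm high and sprung: it gives 1 mm for each 2.5 N, so a tray merely pushed up by hand springs back to a gap of 2 to 4 mm
- ears_mid (a point): Point on the table midway between the tips of the two steel guide ears (station x = -45 mm, y = 0). The ears are 16 mm high and run from the face to station x = -45 mm, inner faces at y = +78 and -78 mm (3 mm play each side of the tray), then flare outwards to x = -61 mm
- cam_lever (a joint): Angle (rad) of the cam lever about the upright axis through cam_pivot, counter-clockwise from above. 0 to 0.15 at the start = open, lever along station +x; 1.6 = end stop, locked, lever along station +y. At 1.35 to 1.6 the tray is drawn to a gap of about 1 mm. Takes up to about 10 N at the knob; stays where it is left and holds itself locked by friction
- claw_tip (a point): Leading tip of the steel claw that turns with the lever, 25 to 37 mm above the table. Open, it overhangs to station x = -25 mm, 15 to 25 mm to the +y side of the middle: set the tray down with its edge 35 mm or more off the face, then slide it in underneath, the stud passing beside the claw. Turned, it goes round behind the stud and catches it if the gap of tray edge to face is 8 mm or less
- lever_knob (a point): Point on the axis of the red upright grip knob at the lever's end, 80 mm above the table: knob 18 mm in diameter, from 52 to 95 mm above the table, 62 mm from the cam's axis; the lever under it is 13 mm wide, its top 52.5 mm above the table. The knob does not spin on the lever
- cam_pivot (a point): Point on the cam's vertical axis, 50 mm above the table, 18 mm behind the docking face in its middle (station x = +18 mm, y = 0)
- tray: Loose aluminium crumb tray, 90 mm (x) by 150 mm (y), walls 20 mm high, 0.4 to 0.65 kg. Origin: centre of its underside; +x points to its docking edge (the long side with the brass stud), z up. Docked, its axes are parallel to the station's
- tray_handle (a point): Centre of the tray's black grip bar, straight above the tray's origin at 80 mm: bar 14 mm thick (tray x), 70 mm long (tray y), 22 mm high (69 to 91 mm above the underside), on two thin posts; grasp it across its thickness
- tray_edge (a point): Middle of the lower edge of the tray's docking side (tray x = +45 mm, z = 0); tight against the board it lies about 1 mm in front of the station's origin
- tray_stud (a point): Brass keeper stud, 8 mm in diameter, upright, 10 mm in from the docking edge at its middle; top 38 mm above the tray's underside. The point is 30 mm above the underside
- cradle: Fixed white cradle, base 100 mm (x) by 210 mm (y), 8 mm thick, where the tray lies parked, axes parallel to the cradle's. Origin: centre of its underside on the table, z up. At each end (y) is a post 50 mm high with a blue sprung clip whose nose reaches 3 mm over the tray's end rim and gives outwards: a straight pull up of 4 to 12 N beyond the tray's weight frees the tray within 20 mm
- mug: Bystander: small striped mug, 49 mm high, 92 mm over its handle, origin under its centre
- pepper_mill: Bystander: wooden pepper mill, 58 mm in diameter, 170 mm high, origin under its centre
- wine_glass: Bystander: stemmed glass of red wine, 82 mm in diameter, 201 mm high, origin under its centre
Things that resemble listed ones, but are neither listed nor needed, are in the scene too. What is shaped like the tray but orange is not meant.

How it is judged (in metres and radians):
On the way, in this order (a step that is already met when the one before it is completed fails the run):
1. the tray is lifted clear of its cradle (z of tray in the frame of cradle above 0.05 m), for 0.1 s.
2. the tray stands on the table between the ears, its edge within 9 mm of the face, the lever still open (x of tray_edge in the frame of station above -0.009 m and y of tray_edge in the frame of station between -0.006 and 0.006 m and height (world z) of tray below 0.008 m and value of joint cam_lever below 0.6 rad), for 0.1 s.
At the end, for the whole second after the job is handed in: The cam lever is turned to at least 1.35 rad (77 degrees); the tray stands flat on the table (tilt under 0.06 rad, underside under 6 mm), between the ears (middle within 6 mm), parallel to the station within 0.05 rad, its docking edge less than 2.2 mm from the docking face, and at rest (value of joint cam_lever above 1.35 rad and x of tray_edge in the frame of station above -0.0022 m and y of tray_edge in the frame of station between -0.006 and 0.006 m and angle between the x axis of tray and the x axis of station, either way round below 0.05 rad and angle between tray's own z axis and vertical below 0.06 rad and height (world z) of tray below 0.006 m and linear speed of tray below 0.02 m/s); the robot touches nothing.
It fails at once if the mug is moved more than 3 cm (distance of mug from where it was at the start of the episode above 0.03 m).
It fails at once if the pepper mill is moved more than 3 cm (distance of pepper_mill from where it was at the start of the episode above 0.03 m).
It fails at once if the wine glass is moved more than 3 cm (distance of wine_glass from where it was at the start of the episode above 0.03 m).
It also fails if it takes over 58 s, if anything falls off the work surface, if the arm or the gripper's body presses on something with over 40 N, if the wrist force passes 120 N, or if a joint passes its speed limit or range.

## Working session

There is one attempt and no reset: what is moved stays moved. The work goes in short steps, Python scripts to look and compute and a tool call to move; the robot and the scene stay as the last step left them, time stands still between calls to the robot, and variables do not carry over. Pictures are saved under pics/ and viewed, at most 10 in all, crops included, and the job is handed in when it is done.

Besides the shell and the picture viewer there is one more tool, called after "Request:" as name(argument=value, ...) on one line, values as JSON. carry_out: Moves the arm, as the interface text tells. Shifts and turns lie within -1 to 1; 1 stands for 0.04 m of shift or 0.1 rad of turn. Its arguments: {"type":"object","properties":{"targets":{"type":"string"},"newtons":{"type":"number"}},"required":["targets"]}

```bash
mkdir -p pics; ls; python3 - <<'E'
from workcell import monitor,camera,get_calibration
import cv2,numpy as np
for n in("side","top"):
    im=camera(n); cv2.imwrite(f"pics/{n}0.png",im[:,:,::-1]); c=get_calibration(n)
    print(n,{k:np.round(np.array(v),4).tolist() for k,v in c.items()})
print(monitor.get_obs())
E
```

```text
pics
side {'fx': 473.0566, 'fy': 473.0566, 'cx': 324.602, 'cy': 199.1452, 'D': [-0.039, 0.0, 0.0, 0.0, 0.0], 'view': [[-0.9998, 0.0149, 0.0128, 0.5811], [-0.0008, 0.6218, -0.7832, 0.0329], [-0.0196, -0.783, -0.6217, 1.5303], [0.0, 0.0, 0.0, 1.0]]}
top {'fx': 445.6679, 'fy': 445.6679, 'cx': 318.4167, 'cy': 197.1668, 'D': [-0.108, 0.0, 0.0, 0.0, 0.0], 'view': [[0.0121, -0.9999, 0.0004, 0.0146], [-0.9978, -0.0121, -0.0648, 0.5957], [0.0648, 0.0004, -0.9979, 1.8324], [0.0, 0.0, 0.0, 1.0]]}
{'time': 0.1, 'q': array([6.76676221e+01, 5.00897874e+00, 1.00373642e+01, 9.51018381e+01,
       1.21093676e-04, 8.99998100e+01]), 'qd': array([ 0.1118835 , -0.05927726,  0.13666963,  0.06865706, -0.03120424,
       -0.09948355]), 'joint_efforts': array([-1.55935459e-04, -5.21560478e+01,  4.65655625e+01,  1.60306692e-02,
        3.55093150e-06, -6.78887773e-06]), 'ee_pos': array([0.20898472, 0.50873896, 0.40402936]), 'tcp_rot': array([-1.79926547e+02, -1.21337156e-04,  1.57667812e+02]), 'wrist_force': array([ 0.4811298 , -0.07379069,  0.65466737]), 'torque': array([-0.04494709, -0.01952685,  0.01105479]), 'grasp_force': 0.0, 'opening': 0.08552725022046366}
```

View pics/top0.png

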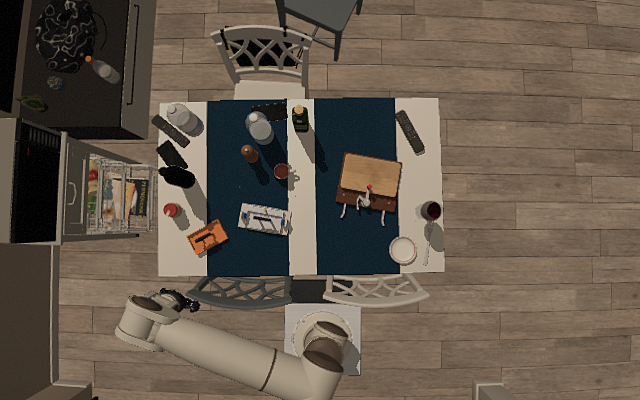

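View pics/side0.png

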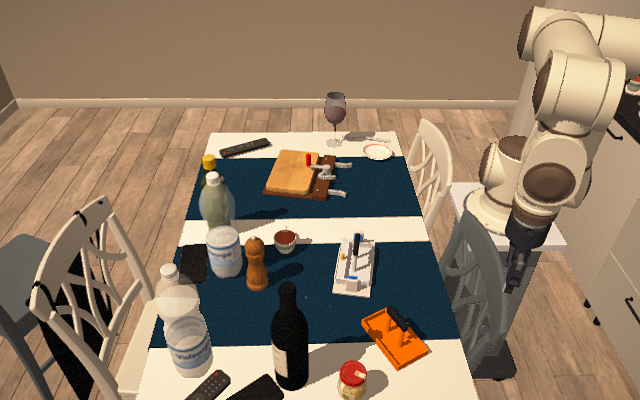

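The tray is in the white cradle at top (265,219) and side (355,262). The orange look-alike at top (208,238) isn't meant. The station is at top (370,183), with its red knob at (369,187). I'll check this in one enlarged crop.

```bash
python3 - <<'E'
import cv2,numpy as np
t=cv2.imread("pics/top0.png");s=cv2.imread("pics/side0.png")
f=lambda im,x,y,w,h,k:cv2.resize(im[y:y+h,x:x+w],None,fx=k,fy=k,interpolation=cv2.INTER_CUBIC)
a=np.hstack([f(t,230,195,70,50,5.7)[:285,:399],f(t,332,148,76,72,4)[:285]]) if 0 else None
A=cv2.resize(t[195:245,230:300],(400,286),interpolation=cv2.INTER_CUBIC)
B=cv2.resize(t[150:222,330:410],(400,286),interpolation=cv2.INTER_CUBIC)
C=cv2.resize(s[225:305,310:400],(400,300),interpolation=cv2.INTER_CUBIC)
D=cv2.resize(s[140:210,255:360],(400,300),interpolation=cv2.INTER_CUBIC)
D=cv2.resize(s[140:215,258:358],(400,300),interpolation=cv2.INTER_CUBIC)
cv2.imwrite("pics/c1.png",np.vstack([np.hstack([A,B]),np.hstack([C,D])]))
E
```

```text
(no output)
```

View pics/c1.png

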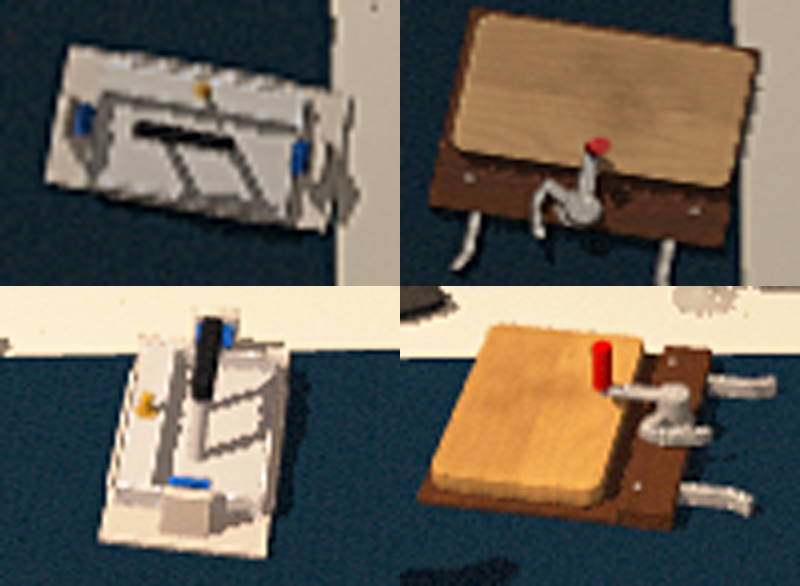

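The crop confirms it: grey tray in the white cradle, brass stud at top (265,211) on the far (+x) side, black bar centre at about top (262,219). The station faces the robot, with the lever open and the knob at top (370,187). Next I fit both poses from known model points.

```bash
cat > h.py <<'E'
import numpy as np,cv2
from workcell import get_calibration
from scipy.optimize import least_squares
CAL={n:get_calibration(n) for n in("top","side")}
def proj(n,P):
    c=CAL[n];V=np.array(c["view"]);K=np.array([[c["fx"],0,c["cx"]],[0,c["fy"],c["cy"]],[0,0,1.]])
    return cv2.projectPoints(np.array(P,float).reshape(-1,1,3),cv2.Rodrigues(V[:3,:3])[0],V[:3,3],K,np.array(c["D"],float))[0][:,0]
def place(p,M):
    M=np.atleast_2d(M);c,s=np.cos(p[2]),np.sin(p[2])
    return np.c_[p[0]+c*M[:,0]-s*M[:,1],p[1]+s*M[:,0]+c*M[:,1],M[:,2]]
def fit(obs,p0):
    # obs: list (cam,modelpoint,uv)
    f=lambda p:np.concatenate([(proj(n,place(p,m))[0]-uv) for n,m,uv in obs])
    r=least_squares(f,p0,loss="soft_l1");return r.x,f(r.x).reshape(-1,2)
E
cat > fit.py <<'E'
from h import *
A=lambda u,v:np.array([230+u/5.714,195+v/5.72])-.5
B=lambda u,v:np.array([330+(u-400)/5,150+v/3.972])-.5
C=lambda u,v:np.array([310+u/4.444,225+(v-286)/3.75])-.5
D=lambda u,v:np.array([258+(u-400)/4,140+(v-286)/4])-.5
m=lambda *a:np.array(a)/1000
cr=[("top",m(50,105,8),A(70,46)),("top",m(-50,105,8),A(45,183)),("top",m(-50,-105,8),A(327,230)),("top",m(50,-105,8),A(350,96)),
("top",m(35,0,44),A(203,88)),("top",m(0,35,99),A(133,128)),("top",m(0,-35,99),A(237,145)),
("side",m(50,105,8),C(101,541)),("side",m(-50,105,0),C(268,557)),("side",m(-50,-105,8),C(290,346)),("side",m(35,0,44),C(148,396))]
p,r=fit(cr,[.55,.2,0]);print("cradle",p,np.degrees(p[2]));print(r.round(1).tolist())
a=.07
st=[("top",m(0,125,20),B(430,203)),("top",m(0,-125,20),B(725,246)),("top",m(215,125,20),B(472,10)),("top",m(215,-125,20),B(759,50)),
("top",m(18+62*np.cos(a),62*np.sin(a),95),B(598,145)),
("side",m(0,-125,20),D(712,348)),("side",m(0,125,20),D(673,517)),("side",m(215,125,20),D(420,497)),("side",m(18+62*np.cos(a),62*np.sin(a),95),D(602,344))]
q,r=fit(st,[.55,-.2,0]);print("station",q,np.degrees(q[2]));print(r.round(1).tolist())
np.save("poses.npy",[p,q])
E
python3 fit.py
```

```text
cradle [ 0.50199773  0.24826939 -0.1514137 ] -8.67536576713995
[[-0.4, 0.6], [-0.1, 0.2], [-0.0, 0.3], [-0.1, 0.0], [-0.7, 0.6], [-0.3, 0.3], [-1.2, 0.3], [-0.4, -2.1], [-0.2, -0.1], [-0.5, -0.5], [-0.5, -0.6]]
station [ 0.5567084  -0.16956859 -0.15554558] -8.91210551979577
[[-0.8, 1.4], [-0.5, 0.6], [-0.8, -0.6], [0.6, -0.6], [-0.6, 0.3], [-0.1, -0.9], [0.3, -1.8], [-0.8, -3.0], [-0.1, 0.0]]
```

```bash
cat > ov.py <<'E'
from h import *
import sys
def box(x0,x1,y0,y1,z0,z1):
    v=[(x,y,z) for x in(x0,x1) for y in(y0,y1) for z in(z0,z1)]
    return [(np.array(v[i])/1e3,np.array(v[j])/1e3) for i in range(8) for j in range(i) if bin(i^j).count("1")==1]
def draw(im,n,roi,k,items):
    x,y,w,h=roi;o=cv2.resize(im[y:y+h,x:x+w],None,fx=k,fy=k,interpolation=cv2.INTER_CUBIC)
    for p,L,col in items:
        for a,b in L:
            uv=(proj(n,place(p,[a,b]))-[x,y]+.5)*k*16
            cv2.line(o,*[tuple(int(t) for t in q) for q in uv.round()],col,1,cv2.LINE_AA,4)
    return o
CR=box(-50,50,-105,105,0,8)+box(-45,45,-75,75,28,28)+box(-7,7,-35,35,77,99)+box(35,35,0,0,8,46)
ST=box(0,215,-125,125,0,20)+box(-45,0,78,78,0,16)+box(-45,0,-78,-78,0,16)+box(18,18,0,0,0,52)
a=.07;kx,ky=18+62*np.cos(a),62*np.sin(a);ST+=box(kx-9,kx+9,ky-9,ky+9,52,95)+box(60,60,-120,120,32,32)
E
python3 - <<'E'
from ov import *
p,q=np.load("poses.npy");t=cv2.imread("pics/top0.png");s=cv2.imread("pics/side0.png")
I=[(p,CR,(0,0,255)),(q,ST,(0,255,0))]
W=[draw(t,"top",(230,195,80,60),5,I),draw(t,"top",(330,150,80,72),5,I)[:300],draw(s,"side",(310,225,80,75),5,I)[:300],draw(s,"side",(258,140,100,75),4,I)]
W[1]=draw(t,"top",(332,162,80,60),5,I);W[2]=draw(s,"side",(320,228,80,60),5,I) if 0 else draw(s,"side",(305,225,100,75),4,I)
cv2.imwrite("pics/o1.png",np.vstack([np.hstack(W[:2]),np.hstack(W[2:])]))
E
```

```text
(no output)
```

View pics/o1.png

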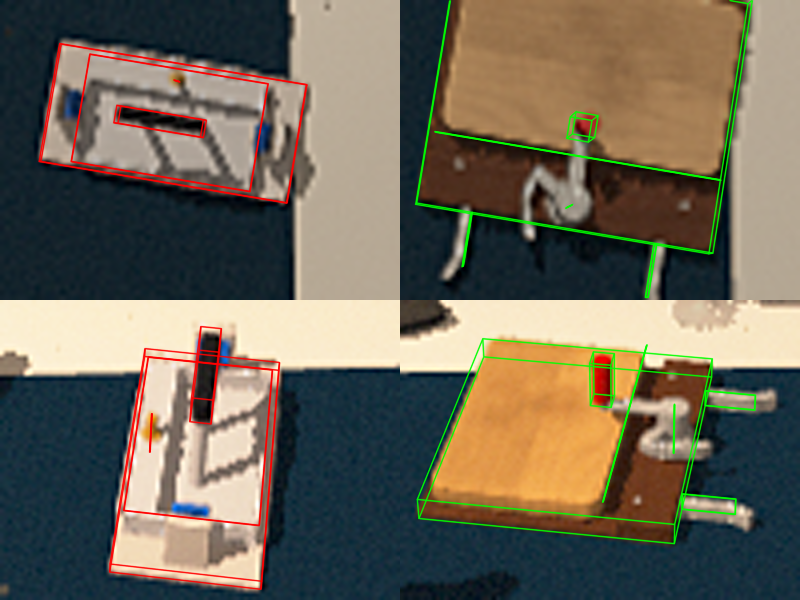

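The overlay agrees to about 1 px on the cradle, handle, knob and ears. Before moving, I check how high the chair backs stand and plan the first leg.

```bash
cat >> h.py <<'E'
def ray(n,uv,z):
    c=CAL[n];V=np.array(c["view"]);K=np.array([[c["fx"],0,c["cx"]],[0,c["fy"],c["cy"]],[0,0,1.]])
    d=cv2.undistortPoints(np.array([[uv]],float),K,np.array(c["D"],float))[0,0]
    R=V[:3,:3];o=-R.T@V[:3,3];w=R.T@np.array([d[0],d[1],1]);return o+w*(z-o[2])/w[2]
def plan(pos,yaw,N=None):
    "rows in tool axes from the measured pose to pos,yaw (tool down)"
    from workcell import monitor
    o=monitor.get_obs();p0=o["ee_pos"];y0=o["tcp_rot"][2];dy=(yaw-y0+180)%360-180
    d=np.array(pos)-p0;n=N or int(np.ceil(max(np.linalg.norm(d)/.039,abs(dy)/5.6,1)))
    print("t",round(o["time"],2),"at",p0.round(4),o["tcp_rot"].round(2),"rows",n)
    for i in range(n):
        y=np.radians(y0+dy*i/n);s=d/n
        t=[np.cos(y)*s[0]+np.sin(y)*s[1],np.sin(y)*s[0]-np.cos(y)*s[1],-s[2]]
        print(*np.round(np.array(t)/.04,3),0,0,round(-np.radians(dy/n)/.1,3))
E
python3 - <<'E'
from h import *
for uv in [(192,292),(245,278),(290,282)]:
    for z in(0,.1,.2,.3): P=ray("top",uv,z);print(uv,z,P.round(3),proj("side",P)[0].round())
p,q=np.load("poses.npy")
plan([.47,.45,.42],120)
E
```

```text
(192, 292) 0 [0.191 0.548 0.   ] [494. 358.]
(192, 292) 0.1 [0.207 0.52  0.1  ] [495. 322.]
(192, 292) 0.2 [0.222 0.491 0.2  ] [495. 283.]
(192, 292) 0.3 [0.237 0.463 0.3  ] [496. 240.]
(245, 278) 0 [0.255 0.324 0.   ] [447. 286.]
(245, 278) 0.1 [0.267 0.308 0.1  ] [448. 255.]
(245, 278) 0.2 [0.278 0.292 0.2  ] [449. 222.]
(245, 278) 0.3 [0.29  0.276 0.3  ] [450. 186.]
(290, 282) 0 [0.241 0.136 0.   ] [438. 238.]
(290, 282) 0.1 [0.254 0.13  0.1  ] [439. 211.]
(290, 282) 0.2 [0.266 0.124 0.2  ] [440. 182.]
(290, 282) 0.3 [0.279 0.117 0.3  ] [441. 150.]
t 0.1 at [0.209  0.5087 0.404 ] [-179.93   -0.    157.67] rows 7
-0.942 0.16 -0.057 0 0 0.939
-0.923 0.248 -0.057 0 0 0.939
-0.896 0.333 -0.057 0 0 0.939
-0.86 0.416 -0.057 0 0 0.939
-0.818 0.495 -0.057 0 0 0.939
-0.768 0.569 -0.057 0 0 0.939
-0.711 0.639 -0.057 0 0 0.939
```

Request:
carry_out(targets="-0.94 0.16 -0.06 0 0 0.94 1;-0.92 0.25 -0.06 0 0 0.94 1;-0.9 0.33 -0.06 0 0 0.94 1;-0.86 0.42 -0.06 0 0 0.94 1;-0.82 0.5 -0.06 0 0 0.94 1;-0.77 0.57 -0.06 0 0 0.94 1;-0.71 0.64 -0.06 0 0 0.94 1;0 0 0 0 0 0.9 1")

```text
time: 0.77
ee_pos: [0.4759, 0.4482, 0.4193]
tcp_rot: [-179.9, 0.1, 114.3]
wrist_force: [0.9, 0.2, -0.9]
opening: 0.0853
grasp_force: 0.0
```

```bash
python3 -c "
from h import *
p=np.load('poses.npy')[0];plan([p[0],p[1],.31],90+np.degrees(p[2]))"
```

```text
t 0.77 at [0.4759 0.4482 0.4193] [-1.7993e+02  1.1000e-01  1.1428e+02] rows 6
-0.804 -0.243 0.455 0 0 0.959
-0.824 -0.165 0.455 0 0 0.959
-0.836 -0.086 0.455 0 0 0.959
-0.84 -0.005 0.455 0 0 0.959
-0.837 0.075 0.455 0 0 0.959
-0.826 0.155 0.455 0 0 0.959
```

Request:
carry_out(targets="-0.8 -0.24 0.45 0 0 0.96 1;-0.82 -0.17 0.45 0 0 0.96 1;-0.84 -0.09 0.45 0 0 0.96 1;-0.84 0 0.45 0 0 0.96 1;-0.84 0.08 0.45 0 0 0.96 1;-0.83 0.16 0.45 0 0 0.96 1;0 0 0 0 0 0 1;0 0 0 0 0 0 1")

```text
time: 1.43
ee_pos: [0.4985, 0.2485, 0.3123]
tcp_rot: [-179.9, 0.1, 81.7]
wrist_force: [0.2, 0.2, 0.2]
opening: 0.0854
grasp_force: 0.0
```

```bash
cat > look.py <<'E'
import sys
from ov import *
from workcell import camera
def look(name,I,rt,rs):
    w=[]
    for n,r in(("top",rt),("side",rs)):
        im=camera(n)[:,:,::-1].copy();cv2.imwrite(f"pics/{name}_{n}.png",im);w.append(draw(im,n,r,400//r[2],I))
    h=min(x.shape[0] for x in w);cv2.imwrite(f"pics/{name}.png",np.hstack([x[:h] for x in w]))
E
python3 - <<'E'
from look import *
p,q=np.load("poses.npy")
plan([p[0],p[1],.243],90+np.degrees(p[2]))
from workcell import monitor
o=monitor.get_obs();g=o["ee_pos"];y=np.radians(o["tcp_rot"][2]-90)
G=box(-43,43,-11,11,(g[2]-.173)*1e3,(g[2]-.14)*1e3)
look("g1",[(p,CR,(0,0,255)),((g[0],g[1],y),G,(255,255,0))],(225,185,80,100),(310,180,80,120))
E
```

```text
t 1.43 at [0.4985 0.2485 0.3123] [-1.7989e+02  8.0000e-02  8.1660e+01] rows 2
0.003 0.043 0.866 0 0 0.029
0.003 0.043 0.866 0 0 0.029
```

View pics/g1.png

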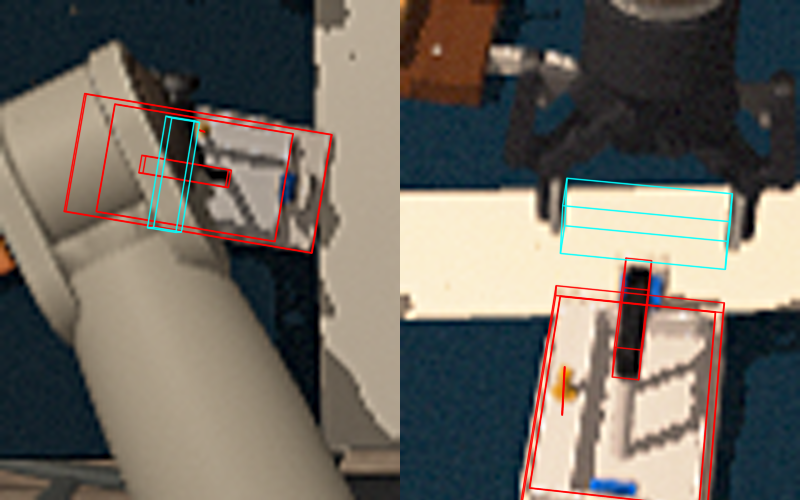

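The overlay of the handle and the gripper matches within about 1 px: pads at side crop 550/740, bar at 625–650. Descending and gripping.

Request:
carry_out(targets="0 0.05 0.6 0 0 0.03 1;0 0.04 0.6 0 0 0.03 1;0 0 0.55 0 0 0 1;0 0 0 0 0 0 1;0 0 0 0 0 0 -1;0 0 0 0 0 0 -1;0 0 0 0 0 0 -1;0 0 0 0 0 0 -1", newtons=70)

```text
time: 2.2
ee_pos: [0.5025, 0.2502, 0.2452]
tcp_rot: [179.9, -0.1, 81.5]
wrist_force: [-0.2, -0.0, 0.1]
opening: 0.0385
grasp_force: 0.0
```

Request:
carry_out(targets="0 0 0 0 0 0 -1;0 0 0 0 0 0 -1;0 0 0 0 0 0 -1;0 0 0 0 0 0 -1;0 0 0 0 0 0 -1;0 0 0 0 0 0 -1;0 0 0 0 0 0 -1;0 0 0 0 0 0 -1")

```text
time: 2.87
ee_pos: [0.5021, 0.2498, 0.2441]
tcp_rot: [180.0, -0.0, 81.5]
wrist_force: [-3.3, 0.1, 6.0]
opening: 0.0131
grasp_force: 71.2
```

Request:
carry_out(targets="0 0 -0.25 0 0 0 -1;0 0 -0.25 0 0 0 -1;0 0 -0.25 0 0 0 -1;0 0 -0.5 0 0 0 -1;0 0 -0.5 0 0 0 -1;0 0 -0.5 0 0 0 -1;0 0 0 0 0 0 -1;0 0 0 0 0 0 -1")

```text
time: 3.53
ee_pos: [0.5025, 0.2498, 0.3347]
tcp_rot: [179.9, -0.1, 81.5]
wrist_force: [-0.6, -0.2, -5.1]
opening: 0.0131
grasp_force: 70.0
```

```bash
cat > tr.py <<'E'
from look import *
from workcell import monitor
H=.236
TR=lambda zb:box(-45,45,-75,75,zb,zb+20)+box(-7,7,-35,35,zb+69,zb+91)+box(35,35,0,0,zb,zb+38)
def pose():
    o=monitor.get_obs();g=o["ee_pos"];return (g[0],g[1],np.radians(o["tcp_rot"][2]-90)),(g[2]-H)*1e3
E
python3 - <<'E'
from tr import *
t,zb=pose();p,q=np.load("poses.npy");print(t,zb)
look("l1",[(t,TR(zb),(255,255,0))],(225,185,80,100),(310,180,80,120))
# pre-dock: station x=-45-61-20 => tray centre, at low height
P=place(q,[-.135,.001,0])[0];print(P);plan([P[0],P[1],.236+.07],90+np.degrees(q[2]))
E
```

```text
(np.float64(0.5024532565158809), np.float64(0.24979204828301746), np.float64(-0.149079775115148)) 98.74998610516828
[ 0.42349316 -0.14766658  0.        ]
t 3.63 at [0.5021 0.2496 0.3324] [-1.7994e+02  5.0000e-02  8.1460e+01] rows 11
-0.919 -0.042 0.06 0 0 0.006
-0.919 -0.042 0.06 0 0 0.006
-0.919 -0.041 0.06 0 0 0.006
-0.919 -0.041 0.06 0 0 0.006
-0.92 -0.04 0.06 0 0 0.006
-0.92 -0.04 0.06 0 0 0.006
-0.92 -0.039 0.06 0 0 0.006
-0.92 -0.039 0.06 0 0 0.006
-0.92 -0.038 0.06 0 0 0.006
-0.92 -0.038 0.06 0 0 0.006
-0.92 -0.037 0.06 0 0 0.006
```

View pics/l1.png

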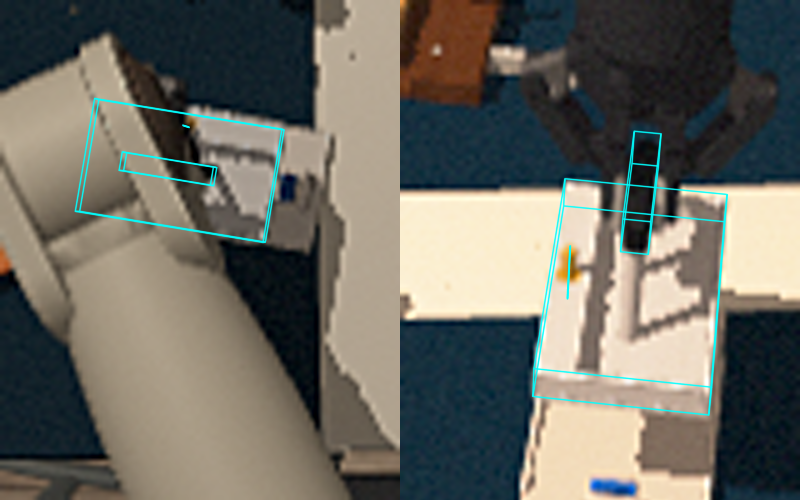

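Tray lifted with the overlay matching within 1 px (brass stud at side crop 567,265). Transporting to in front of the station.

Request:
carry_out(targets="-0.92 -0.04 0 0 0 0 -1;-0.92 -0.04 0 0 0 0 -1;-0.92 -0.04 0 0 0 0 -1;-0.92 -0.04 0 0 0 0 -1;-0.92 -0.04 0.05 0 0 0 -1;-0.92 -0.04 0.1 0 0 0 -1;-0.92 -0.04 0.15 0 0 0 -1;-0.92 -0.04 0.2 0 0 0 -1")

```text
time: 4.3
ee_pos: [0.4448, -0.041, 0.3123]
tcp_rot: [-180.0, 0.0, 81.5]
wrist_force: [1.6, -0.6, -4.5]
opening: 0.0129
grasp_force: 69.8
```

```bash
python3 - <<'E'
from tr import *
p,q=np.load("poses.npy")
P=place(q,[-.135,.001,0])[0];plan([P[0],P[1],.236+.035],90+np.degrees(q[2]))
E
```

```text
t 4.3 at [ 0.4448 -0.041   0.3123] [-1.7995e+02  1.0000e-02  8.1480e+01] rows 3
-0.905 -0.044 0.344 0 0 0.023
-0.905 -0.042 0.344 0 0 0.023
-0.905 -0.04 0.344 0 0 0.023
```

Request:
carry_out(targets="-0.8 -0.04 0.25 0 0 0.02 -1;-0.8 -0.04 0.25 0 0 0.02 -1;-0.7 -0.04 0.25 0 0 0.02 -1;-0.4 0 0.25 0 0 0 -1;0 0 0 0 0 0 -1;0 0 0 0 0 0 -1;0 0 0 0 0 0 -1;0 0 0 0 0 0 -1")

```text
time: 4.97
ee_pos: [0.4249, -0.1449, 0.2735]
tcp_rot: [-180.0, -0.0, 81.2]
wrist_force: [0.1, 1.1, -2.9]
opening: 0.0128
grasp_force: 69.8
```

```bash
python3 - <<'E'
from tr import *
t,zb=pose();p,q=np.load("poses.npy");print(t,zb)
look("d1",[(t,TR(zb),(255,255,0)),(q,ST,(0,255,0))],(335,160,80,80),(290,120,80,80))
P=place(q,[-.13,.001,0])[0];plan([P[0],P[1],.236+.003],90+np.degrees(q[2]))
E
```

```text
(np.float64(0.42489101423641257), np.float64(-0.1448994960923965), np.float64(-0.1540655033794488)) 37.49876326489454
t 5.07 at [ 0.425  -0.1448  0.2737] [179.97  -0.    81.2 ] rows 1
-0.076 0.099 0.869 0 0 0.019
```

View pics/d1.png

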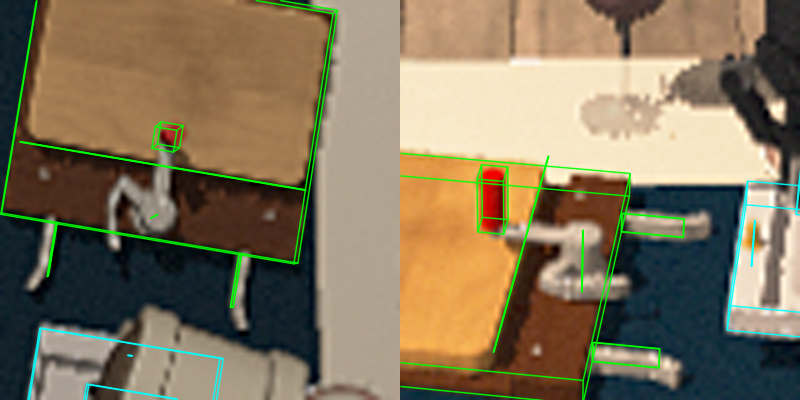

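The station overlay sits on both ears' inner faces (top crop 55,225 and 240,257), so the pose holds within about 2 mm. Lowering to the table.

Request:
carry_out(targets="-0.05 0.06 0.3 0 0 0.02 -1;-0.03 0.06 0.3 0 0 0 -1;0 0 0.2 0 0 0 -1;0 0 0.03 0 0 0 -1;0 0 0.03 0 0 0 -1;0 0 0.03 0 0 0 -1;0 0 0 0 0 0 -1;0 0 0 0 0 0 -1")

```text
time: 5.73
ee_pos: [0.4291, -0.1495, 0.2382]
tcp_rot: [180.0, 0.0, 81.0]
wrist_force: [0.7, -0.8, -3.7]
opening: 0.0127
grasp_force: 69.7
```

Request:
carry_out(targets="0 0 0.02 0 0 0 -1;0 0 0.02 0 0 0 -1;0 0 0.02 0 0 0 -1;0 0 0 0 0 0 -1;0 0 0 0 0 0 -1;0 0 0 0 0 0 -1;0 0 0 0 0 0 -1;0 0 0 0 0 0 -1")

```text
time: 6.4
ee_pos: [0.4292, -0.1494, 0.2366]
tcp_rot: [179.9, -0.0, 81.0]
wrist_force: [-1.7, 3.1, 5.6]
opening: 0.013
grasp_force: 71.3
```

```bash
python3 - <<'E'
from tr import *
t,zb=pose();p,q=np.load("poses.npy");print(t,zb,monitor.get_obs()["wrist_force"])
P=place(q,[-.075,.001,0])[0];plan([P[0],P[1],.236],90+np.degrees(q[2]),4)
E
```

```text
(np.float64(0.4291911044176979), np.float64(-0.1493524517617592), np.float64(-0.15681170670633837)) 0.6433505673824058 [-1.67519062  3.12714456  5.61016299]
t 6.4 at [ 0.4292 -0.1494  0.2366] [ 1.7991e+02 -1.0000e-02  8.1020e+01] rows 4
0.005 0.338 0.004 0 0 -0.003
0.005 0.338 0.004 0 0 -0.003
0.005 0.338 0.004 0 0 -0.003
0.005 0.338 0.004 0 0 -0.003
```

Request:
carry_out(targets="0 0.12 -0.02 0 0 0 -1;0 0.2 0 0 0 0 -1;0 0.2 0 0 0 0 -1;0 0.2 0 0 0 0 -1;0 0.2 0 0 0 0 -1;0 0.2 0 0 0 0 -1;0 0.2 0 0 0 0 -1;0 0 0 0 0 0 -1")

```text
time: 7.07
ee_pos: [0.4828, -0.158, 0.2364]
tcp_rot: [179.9, 0.0, 81.0]
wrist_force: [0.6, -1.5, 4.2]
opening: 0.0128
grasp_force: 71.0
```

```bash
python3 - <<'E'
from tr import *
t,zb=pose();p,q=np.load("poses.npy");o=monitor.get_obs();print(t,zb,o["wrist_force"],o["torque"])
P=place(q,[-.045-.006,.001,0])[0];plan([P[0],P[1],.236],90+np.degrees(q[2]),4)
look("d2",[(t,TR(zb),(255,255,0)),(q,ST,(0,255,0))],(335,160,80,80),(290,120,80,80))
E
```

```text
(np.float64(0.4827606134647551), np.float64(-0.15804073946660213), np.float64(-0.15671835234812417)) 0.3798120011923867 [ 0.6129811  -1.46771194  4.16244862] [-0.61878506 -0.09358987  0.03054424]
t 7.07 at [ 0.4828 -0.158   0.2364] [1.7993e+02 2.0000e-02 8.1020e+01] rows 4
0.007 0.149 0.002 0 0 -0.003
0.007 0.149 0.002 0 0 -0.003
0.007 0.149 0.002 0 0 -0.003
0.007 0.149 0.002 0 0 -0.003
```

View pics/d2.png

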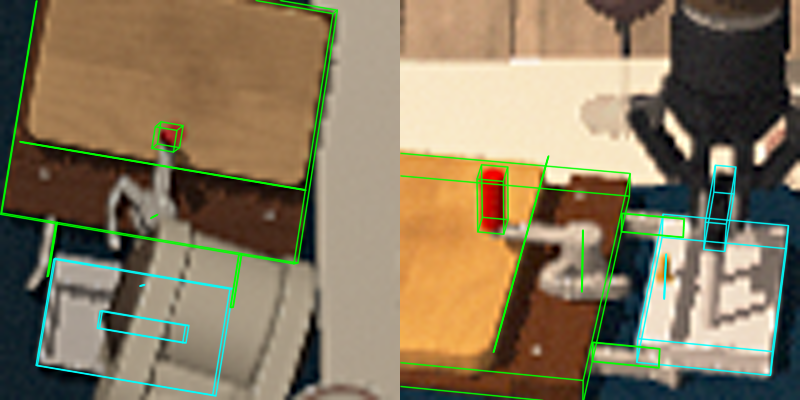

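Tray is between the ears with low side force; the stud (side crop 663,265) passes beside the claw. Sliding in.

Request:
carry_out(targets="0 0.12 0 0 0 0 -1;0.01 0.12 0 0 0 0 -1;0.01 0.12 0 0 0 0 -1;0.01 0.12 0 0 0 0 -1;0 0.06 0 0 0 0 -1;0 0.03 0 0 0 0 -1;0 0 0 0 0 0 -1;0 0 0 0 0 0 -1")

```text
time: 7.83
ee_pos: [0.5037, -0.1601, 0.2364]
tcp_rot: [-180.0, 0.0, 81.0]
wrist_force: [-2.6, 0.5, 5.0]
opening: 0.0129
grasp_force: 71.2
```

```bash
cat > st.py <<'E'
from tr import *
t,zb=pose();p,q=np.load("poses.npy");o=monitor.get_obs();d=np.array(t[:2])-q[:2]
c,s=np.cos(q[2]),np.sin(q[2]);F=o["wrist_force"]
print("edge x %.1f y %.1f zb %.1f"%((c*d[0]+s*d[1])*1e3+45,(-s*d[0]+c*d[1])*1e3,zb),"Fst",(c*F[0]+s*F[1]).round(1),(-s*F[0]+c*F[1]).round(1),F[2].round(1),"dyaw",np.degrees(t[2]-q[2]).round(2))
E
python3 st.py
```

```text
edge x -8.9 y 1.1 zb 0.4 Fst -2.7 0.1 5.0 dyaw -0.11
```

Request:
carry_out(targets="0 0.04 0 0 0 0 -1;0 0.04 0 0 0 0 -1;0 0.04 0 0 0 0 -1;0 0.02 0 0 0 0 -1;0 0 0 0 0 0 -1;0 0 0 0 0 0 -1;0 0 0 0 0 0 -1;0 0 0 0 0 0 -1")

```text
time: 8.5
ee_pos: [0.5089, -0.1609, 0.2364]
tcp_rot: [-179.9, -0.0, 81.0]
wrist_force: [-5.3, 1.4, 6.3]
opening: 0.0131
grasp_force: 71.5
```

```bash
python3 st.py
```

```text
edge x -3.6 y 1.2 zb 0.4 Fst -5.5 0.6 6.3 dyaw -0.11
```

Request:
carry_out(targets="0 0.03 0 0 0 0 -1;0 0.03 0 0 0 0 -1;0 0 0 0 0 0 -1;0 0 0 0 0 0 -1;0 0 0 0 0 0 -1;0 0 0 0 0 0 -1;0 0 0 0 0 0 -1;0 0 0 0 0 0 -1")

```text
time: 9.17
ee_pos: [0.5109, -0.161, 0.2363]
tcp_rot: [-179.8, -0.0, 81.0]
wrist_force: [-8.3, 3.0, 8.6]
opening: 0.013
grasp_force: 71.9
```

```bash
python3 st.py
```

```text
edge x -1.6 y 1.3 zb 0.3 Fst -8.6 1.7 8.6 dyaw -0.11
```

Force and position agree: the seal is compressed about 2 mm with the edge at about −1.6 mm. Releasing with a partial opening, then rising.

Request:
carry_out(targets="0 0 0 0 0 0 -0.3;0 0 0 0 0 0 -0.3;0 0 0 0 0 0 -0.3;0 0 0 0 0 0 -0.3;0 0 0 0 0 0 -0.3;0 0 -0.6 0 0 0 -0.3;0 0 -0.9 0 0 0 -0.3;0 0 -0.9 0 0 0 -0.3")

```text
time: 9.83
ee_pos: [0.5114, -0.1612, 0.3325]
tcp_rot: [-179.9, -0.0, 81.0]
wrist_force: [-0.0, -0.9, -0.3]
opening: 0.0296
grasp_force: 0.0
```

```bash
python3 - <<'E'
from tr import *
p,q=np.load("poses.npy");o=monitor.get_obs();print(o["ee_pos"],o["opening"])
t=place(q,[-.048,.001,0])[0];t=(t[0],t[1],q[2])
look("d3",[(t,TR(0),(255,255,0)),(q,ST,(0,255,0))],(335,160,80,80),(290,120,80,80))
E
```

```text
[ 0.511354   -0.16122351  0.33250673] 0.029569309471726573
```

View pics/d3.png

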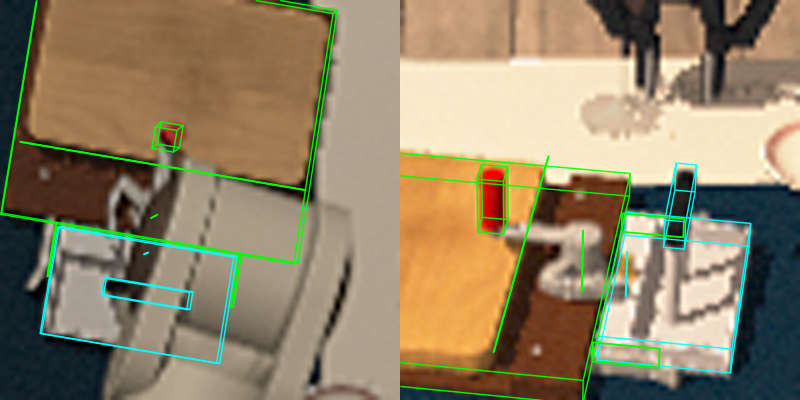

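```bash
python3 - <<'E'
from tr import *
p,q=np.load("poses.npy");o=monitor.get_obs();print(o["q"].round(1))
a=.07;K=place(q,[.018+.062*np.cos(a),.062*np.sin(a),0])[0];print(K)
plan([K[0],K[1],.31],np.degrees(q[2]+a))
E
```

```text
[-17.5   2.1  -0.3  87.1   0.   81.5]
[ 0.63626437 -0.17765449  0.        ]
t 9.93 at [ 0.5125 -0.1616  0.3385] [1.7951e+02 7.0000e-02 8.1000e+01] rows 16
0.005 0.195 0.044 0 0 0.937
0.024 0.194 0.044 0 0 0.937
0.042 0.191 0.044 0 0 0.937
0.059 0.186 0.044 0 0 0.937
0.076 0.179 0.044 0 0 0.937
0.093 0.171 0.044 0 0 0.937
0.109 0.162 0.044 0 0 0.937
0.123 0.151 0.044 0 0 0.937
0.137 0.139 0.044 0 0 0.937
0.149 0.126 0.044 0 0 0.937
0.16 0.111 0.044 0 0 0.937
0.17 0.096 0.044 0 0 0.937
0.178 0.079 0.044 0 0 0.937
0.185 0.062 0.044 0 0 0.937
0.19 0.045 0.044 0 0 0.937
0.193 0.027 0.044 0 0 0.937
```

Request:
carry_out(targets="0 0.2 0 0 0 0.94 0.2;0.02 0.19 0.05 0 0 0.94 0.2;0.04 0.19 0.05 0 0 0.94 0.2;0.06 0.19 0.05 0 0 0.94 0.2;0.08 0.18 0.05 0 0 0.94 0.2;0.09 0.17 0.05 0 0 0.94 0.2;0.11 0.16 0.05 0 0 0.94 0.2;0.12 0.15 0.05 0 0 0.94 0.2")

```text
time: 10.6
ee_pos: [0.574, -0.1698, 0.3178]
tcp_rot: [-180.0, 0.0, 37.7]
wrist_force: [-0.4, 0.3, -0.8]
opening: 0.0511
grasp_force: 0.0
```

Request:
carry_out(targets="0.14 0.14 0.05 0 0 0.94 0.2;0.15 0.13 0.05 0 0 0.94 0.2;0.16 0.11 0.05 0 0 0.94 0.2;0.17 0.1 0.05 0 0 0.94 0.2;0.18 0.08 0.05 0 0 0.94 0.2;0.19 0.06 0.05 0 0 0.94 0.2;0.19 0.05 0.05 0 0 0.94 0.2;0.19 0.03 0 0 0 0.94 0.2")

```text
time: 11.27
ee_pos: [0.6363, -0.1785, 0.3033]
tcp_rot: [-180.0, 0.1, -5.4]
wrist_force: [-0.5, -0.1, 0.7]
opening: 0.0514
grasp_force: 0.0
```

```bash
python3 - <<'E'
from tr import *
p,q=np.load("poses.npy");o=monitor.get_obs();print(o["q"].round(1),o["opening"])
a=.07;K=place(q,[.018+.062*np.cos(a),.062*np.sin(a),0])[0];print(K)
plan([K[0],K[1],.236],np.degrees(q[2]+a),4)
E
```

```text
[-15.7  19.6  16.   86.5   0.  169.8] 0.05138064710924101
[ 0.63626437 -0.17765449  0.        ]
t 11.27 at [ 0.6363 -0.1785  0.3033] [-1.7998e+02  6.0000e-02 -5.4300e+00] rows 4
-0.001 -0.005 0.421 0 0 -0.023
-0.001 -0.005 0.421 0 0 -0.023
-0.001 -0.005 0.421 0 0 -0.023
-0.001 -0.005 0.421 0 0 -0.023
```

Request:
carry_out(targets="0 0 0.42 0 0 0 0.2;0 -0.01 0.42 0 0 0 0.2;0 -0.01 0.42 0 0 0 0.2;0 0 0.4 0 0 0 0.2;0 0 0 0 0 0 0.2;0 0 0 0 0 0 -0.4;0 0 0 0 0 0 -0.4;0 0 0 0 0 0 -0.4", newtons=20)

```text
time: 11.93
ee_pos: [0.6363, -0.1778, 0.2393]
tcp_rot: [180.0, -0.1, -5.2]
wrist_force: [0.2, -0.4, -0.7]
opening: 0.0258
grasp_force: 0.0
```

```bash
python3 - <<'E'
from tr import *
p,q=np.load("poses.npy");o=monitor.get_obs();print(o["ee_pos"],o["opening"],o["wrist_force"],o["tcp_rot"])
# arc about pivot in tool axes: per-row turn da, chord; tool x radial, y = -tangent
pv=place(q,[.018,0,0])[0][:2];d=o["ee_pos"][:2]-pv
print("r",np.hypot(*d),"ang",np.arctan2(d[1],d[0])-q[2],"tool yaw-st",np.radians(o["tcp_rot"][2])-q[2])
da=.08;print("row: x",(.062*(np.cos(da)-1)/.04).round(4),"y",(-.062*np.sin(da)/.04).round(4),"turn",-da/.1)
look("k1",[],(335,160,80,80),(290,120,80,80))
E
```

```text
[ 0.63627679 -0.17779158  0.23934518] 0.025819423412937942 [ 0.18414072 -0.38439888 -0.69541054] [ 1.79982561e+02 -1.10452258e-01 -5.16600612e+00]
r 0.06202423795144913 ang 0.06781493560878844 tool yaw-st 0.06538176855109178
row: x -0.005 y -0.1239 turn -0.7999999999999999
```

Request:
carry_out(targets="0 -0.12 0 0 0 -0.8 -0.4;-0.01 -0.12 0 0 0 -0.8 -0.4;0 -0.13 0 0 0 -0.8 -0.4;-0.01 -0.12 0 0 0 -0.8 -0.4;0 -0.12 0 0 0 -0.8 -0.4;-0.01 -0.13 0 0 0 -0.8 -0.4;0 -0.12 0 0 0 -0.8 -0.4;-0.01 -0.12 0 0 0 -0.8 -0.4")

```text
time: 12.7
ee_pos: [0.6274, -0.1401, 0.2388]
tcp_rot: [179.9, -0.1, 31.7]
wrist_force: [0.6, 0.1, -0.9]
opening: 0.0257
grasp_force: 0.6
```

```bash
cat > arc.py <<'E'
from tr import *
p,q=np.load("poses.npy");o=monitor.get_obs();print(o["opening"],o["wrist_force"].round(1))
pv=place(q,[.018,0,0])[0][:2];d=o["ee_pos"][:2]-pv
print("r",np.hypot(*d),"ang",np.arctan2(d[1],d[0])-q[2],"tool yaw-st",np.radians(o["tcp_rot"][2])-q[2])
E
python3 arc.py
```

```text
0.025669402519980893 [ 0.6  0.1 -0.9]
r 0.061937361940948434 ang 0.7031016354982312 tool yaw-st 0.7092616203771329
```

Request:
carry_out(targets="0 -0.12 0 0 0 -0.8 -0.4;-0.01 -0.12 0 0 0 -0.8 -0.4;0 -0.13 0 0 0 -0.8 -0.4;-0.01 -0.12 0 0 0 -0.8 -0.4;0 -0.12 0 0 0 -0.8 -0.4;-0.01 -0.13 0 0 0 -0.8 -0.4;0 -0.12 0 0 0 -0.8 -0.4;-0.01 -0.12 0 0 0 -0.8 -0.4")

```text
time: 13.37
ee_pos: [0.5985, -0.1155, 0.2388]
tcp_rot: [179.8, -0.0, 68.4]
wrist_force: [7.0, -1.2, -2.9]
opening: 0.0258
grasp_force: 3.7
```

```bash
python3 arc.py
```

```text
0.02577150172585325 [ 7.  -1.2 -2.9]
r 0.06175446622232958 ang 1.3274511620960683 tool yaw-st 1.3493294491715733
```

The lever is engaged (7 N). Finishing the turn to the stop.

Request:
carry_out(targets="0 -0.12 0 0 0 -0.8 -0.4;-0.01 -0.12 0 0 0 -0.8 -0.4;0 -0.13 0 0 0 -0.8 -0.4;-0.01 -0.1 0 0 0 -0.4 -0.4;0 -0.05 0 0 0 0 -0.4;0 -0.05 0 0 0 0 -0.4;0 0 0 0 0 0 -0.4;0 0 0 0 0 0 -0.4")

```text
time: 14.03
ee_pos: [0.5773, -0.1107, 0.2391]
tcp_rot: [179.6, -0.0, 84.2]
wrist_force: [15.0, 2.0, -5.8]
opening: 0.0259
grasp_force: 7.1
```

```bash
python3 arc.py
```

```text
0.02594442913903667 [15.   2.  -5.8]
r 0.06170898338535367 ang 1.6812931667089135 tool yaw-st 1.6246446524897373
```

At the stop: angle about 1.6 allowing for play, and 15 N. Backing off, opening and rising.

Request:
carry_out(targets="0 0.1 0 0 0 0 -0.4;0 0 0 0 0 0 0;0 0 0 0 0 0 0;0 0 0 0 0 0 0;0 0 -0.5 0 0 0 0;0 0 -0.9 0 0 0 0;0 0 -0.9 0 0 0 0;0 0 -0.9 0 0 0 0")

```text
time: 14.7
ee_pos: [0.5788, -0.1113, 0.3672]
tcp_rot: [-179.9, 0.0, 84.2]
wrist_force: [0.8, -0.4, 0.0]
opening: 0.0424
grasp_force: 0.0
```

Request:
carry_out(targets="-0.9 0 -0.3 0 0 0 0;-0.9 0 -0.3 0 0 0 0;-0.9 0 0 0 0 0 0;-0.9 0 0 0 0 0 0;-0.9 0 0 0 0 0 0;-0.9 0 0 0 0 0 0;0 0 0 0 0 0 0;0 0 0 0 0 0 0")

```text
time: 15.37
ee_pos: [0.5569, -0.328, 0.3893]
tcp_rot: [-179.9, -0.0, 84.0]
wrist_force: [0.2, 0.5, 0.1]
opening: 0.0429
grasp_force: 0.0
```

```bash
python3 - <<'E'
from tr import *
p,q=np.load("poses.npy")
t=place(q,[-.046,.001,0])[0];t=(t[0],t[1],q[2])
look("f1",[(t,TR(0),(255,255,0)),(q,box(0,0,-125,125,0,20)+box(9,27,53,71,52,95),(0,255,0))],(335,160,80,80),(290,120,80,80))
E
```

```text
(no output)
```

View pics/f1.png

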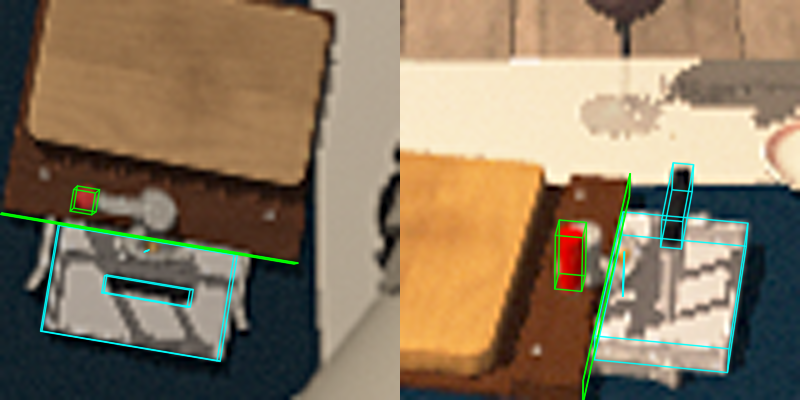

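The knob sits in the locked overlay (top crop 85,200) and the tray edge is along the face with the claw at the stud. One numeric check that the tray was drawn in, using pixel shift since the hand-pushed state.

```bash
python3 - <<'E'
import cv2,numpy as np
from h import *
a,b=[cv2.imread(f"pics/{n}_side.png",0).astype(np.float32) for n in("d3","f1")]
for (x0,x1,y0,y1) in[(338,356,150,166),(346,364,160,196)]:
    T=cv2.resize(a[y0:y1,x0:x1],None,fx=8,fy=8,interpolation=cv2.INTER_CUBIC);S=cv2.resize(b[y0-4:y1+4,x0-4:x1+4],None,fx=8,fy=8,interpolation=cv2.INTER_CUBIC)
    r=cv2.matchTemplate(S,T,cv2.TM_CCOEFF_NORMED);_,m,_,l=cv2.minMaxLoc(r);print((np.array(l)/8-4),round(m,3))
q=np.load("poses.npy")[1];print("px per mm in",(proj("side",place(q,[-.045,0,.08]))-proj("side",place(q,[-.046,0,.08]))))
E
```

```text
[-0.875 -0.125] 0.982
[-0.75  -0.375] 0.968
px per mm in [[-0.29427869 -0.02633586]]
```

The tray was drawn in about 2.7 mm, as the cam should do. Handing in.

```bash
python3 -c "
from workcell import bot;print(bot.job_done())"
```

```text
the job is handed in; nothing more can be done
None
```

The job is handed in: the tray is docked between the ears, the cam lever is turned to its end stop (about 1.6 rad, drawing the tray in about 2.7 mm), the gripper is clear of everything, and the arm made no contact with the mug, mill or glass that I saw; the hand-in gave no verdict.

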